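Load the pick-up plates into the slotted rack and close its keeper

ROBOT

A 7-joint arm with a two-finger parallel gripper is mounted at the origin on the work surface. World frame = base frame: x ahead of the robot, y to its left, z up, the work surface at z = 0. Lengths are in m, angles in degrees, forces in N, time in s.
With the tool pointing down it reaches from about 0.425 to 0.875 m from the base axis. Payload 4.7 kg.
Tool frame: the origin (TCP) lies at the very end of the fingers, on their centre line; the grasp point (between the pads) lies 19 mm behind it; z points along the fingers, y is the line along which they close (so a half turn about z gives the same grasp; the last joint's range is limited). The gripper opens to 87 mm and grips with 3 to 60 N. Pads are 19 mm wide; open, the fingers measure 117 mm over their backs; the gripper's body (75 mm by 190 mm) begins 51 mm behind the grasp point.
Start: joints at [75.751, 18.392, -4.016, 83.108, 1.295, 78.541, -3.26], TCP at [0.169, -0.628, 0.223] pointing down, gripper open.
Joint ranges: [-163.93, 163.93], [-17.29, 119.83], [-79.2, 71.16], [3.27, 140.29], [-89.18, 269.18], [5.43, 117.66], [-154.24, 154.24]. Speed limits (degrees/s): [147.25, 147.25, 180, 180, 180, 180, 180].

INTERFACE

Orientations are given as [roll, pitch, yaw] about the fixed x, y, z axes, in that order (R = Rz(yaw) Ry(pitch) Rx(roll)).
In Python, from cell import get_obs, read_camera, sign_off, silhouettes gives the robot as it stands.
- The arm moves only by the tool play_rows, never from a script. Its argument "steps" is a list that holds one entry, the list of rows, each a list of 7 numbers: the shift along the tool's x, y, z in m, then the turn, a rotation vector about the tool's x, y, z in rad, then the finger opening in m, from 0 to 0.087. A call has 1 to 12 rows; each row shifts and turns the commanded pose from where the row before left it, along the tool's axes as they then stand; what a row does not reach is not made up. A row lasts 1/10 s, in which the tool goes at most 50 mm and 8.59 degrees, less where a joint would pass 70% of its speed; a pose out of reach is approached as far as the arm can. A call is refused whole if a number of a shift passes 0.05 or a number of a turn 0.15, either way. A call with a gripper value outside its range is refused whole. The fingers move at their own pace and stop on an object; "force" is the grip in N (left out, the last holds). Time passes only in rows, so rows that do not move let the fingers close. It gives the time, the measured TCP pose, the force, the opening and the grip force at its end, in the units of the state.
- get_obs(): the state, without advancing time (a new reading comes with each control period).
- read_camera(name): name is "scene" or "top"; returns a dict with "frame" (384x512x3 uint8, red, green, blue), "intrinsics" (3x3 intrinsics, pixels), "view" (4x4, takes a point from world to camera coordinates). Camera axes: x right, y up, looking along -z (the intrinsics and any distortion apply to the point x, -y, -z); pixel columns grow to the right and rows downward; lengths in m; the calibration is good to about 2 mm. A picture is of the moment at which its call begins. There is no depth.
- sign_off(): hands the job in; it is judged then, once.
Trained networks look in the newest picture that a camera, given by its name, has taken for a name from the list of things; names that differ only in an ending like _2 or _b are one class to them, and where a whole thing is asked for, a point or a joint stands for the part that bears it (a point fixed in the world has none). Each returns a list of dicts, best first, with "p" (0 to 1); they miss things now and then, are a little off and sometimes report something else, mostly with a low value. They report only what shows in the picture. A call takes as long as a camera call.
- silhouettes(camera, name): "pixels" (384x512 bool, what is visible of it) and "extent" ([left, top, right, bottom] in pixels, round what is visible of it).
The state is a dict: "time_s": time; "qpos": joint angles; "joint_velocities": joint speeds; "effort": joint torques, N m; "tool_pos": TCP position; "tool_rot": TCP orientation; "force": force on the tool from outside, world axes, zero at the start; "wrist_torque": the same for the moment, N m; "grip_width": finger opening in m; "grasp_force": force on a finger pad.
Only numpy, scipy, OpenCV 4.12 (cv2) and the standard library are available. Lean on these libraries where they do the work, as an engineer would, in place of code of your own. Each camera call takes 0.05 s, during which the arm holds its last target. There are 200 camera calls.

TASK

Put the two round ceramic pick-up plates lying on the bench into the slotted rack, lug towards the robot: first the thick one into the middle slot, which is the tall one, then the thin one into the narrow top slot, each slid level and fully home against the back stops. Then slide the rack's keeper bar fully across in front of the plates, to its stop. Leave the plate that is already in the bottom slot in its place, keep the plates from tipping, and do not disturb the other things on the bench.

Things in the scene. Friction and masses are not known exactly. Their poses are not given: they have to be found in the camera images.
- thick_plate: plain white ceramic disc, 90 mm across, 16 mm thick, lying flat on the bench beside the rack; about 160 g (varies by a quarter) with its tang. Origin: centre of the disc's underside, z up. A flat steel tang (12 mm wide, 5 mm thick, level with the underside) runs from the rim along the plate's -x, roughly towards the robot, and ends in an upright lug.
- thick_plate_lug (a point): grip point on the thick plate's upright steel lug, 90 mm from the disc's centre along the plate's -x, 28 mm above its underside; axes as the plate's. The lug is 26 mm long (x), 14 mm wide (y, the way to pinch it) and rises from the underside to 38 mm above it.
- thin_plate: plain white ceramic disc, 90 mm across, 5 mm thick, lying flat on the bench beside the rack; about 100 g (varies by a quarter) with its tang. Origin: centre of the disc's underside, z up. A flat steel tang (12 mm wide, 5 mm thick, level with the underside) runs from the rim along the plate's -x, roughly towards the robot, and ends in an upright lug.
- thin_plate_lug (a point): grip point on the thin plate's upright steel lug, 90 mm from the disc's centre along the plate's -x, 28 mm above its underside; axes as the plate's. The lug is 26 mm long (x), 14 mm wide (y, the way to pinch it) and rises from the underside to 38 mm above it.
- stored_plate: a third plate, same as the thin one, loose, already home in the rack's bottom slot with its lug out towards the robot; to be left there
- rack: fixed steel rack, open front at its own -x (roughly towards the robot); x leads into it, z up. Origin at its foot, below the centres of homed discs; its height over the bench varies by 25 mm. 119 mm wide, frame top 163 mm above the origin. Three slots one above another, each a pair of U-shaped runners, left and right, with two upright back stops that stop a disc when its centre is over the origin.
- slot_bottom (a point): where the centre of a plate's underside lies when home in the bottom slot, axes as the rack's: 25 mm above the rack's origin, slot 11 mm high. All slots: 96 mm between side walls, floor and roof ledges reach 18 mm in from these (60 mm free between), from 28 mm before this point inwards; flared lips 9 mm long lead in, widening by 4 mm up and down.
- slot_middle (a point): the same point for the middle slot: 72 mm above the rack's origin, slot 23 mm high. A homed plate's lug stands 90 mm before this point, clear of the rack and right above the lug of the plate below.
- slot_top (a point): the same point for the top slot: 122 mm above the rack's origin, slot 11 mm high. Once a plate is here its lug covers that of the middle plate from above.
- keeper (a joint): slide of the keeper, m: 0 to 0.006 at the start (open, bar beside the slots on the rack's +y side), 0.038 at its stop (closed, bar standing before the discs beside their tangs). It moves along the rack's -y as the value grows, with about 2 N of friction, and stays where left. If a plate is not home the bar meets its rim.
- keeper_handle (a point): on the axis of the keeper's upright dark wooden handle on top of the rack, 12 mm below its top, axes as the rack's: handle 26 mm along x, 16 mm along y, 40 mm high, on a carriage 22 mm wide. The keeper bar, upright and 8 mm square, hangs 35 mm before it (rack -x), down the rack's front.
- jacks: bystander: steel jacks, a two-legged tool 180 mm long, 8 mm thick, lying flat between the robot and the rack
- tweezers: bystander: dark steel tweezers 160 mm long, lying flat at the left near the robot
- frit_jar: bystander: closed amber glass jar, 72 mm across, 100 mm high, behind the rack to the left
- glass_vase: bystander: green glass vase, 80 mm across, 125 mm high, behind the rack to the right
- wood_block: bystander: round wooden shaping block, 80 mm across, 50 mm high, with a 140 mm handle along its +x, far right
- optic_mould: bystander: brass optic mould, 90 mm across, 85 mm high, far left
- cork_paddle: bystander: cork-faced paddle, 230 mm long, 12 mm thick, lying flat at the right near the robot

How it is judged (in metres and radians):
On the way, in this order (a step that is already met when the one before it is completed fails the run):
1. the thick plate is home in the middle slot, keeper still open (x of thick_plate in the frame of slot_middle between -0.01 and 0.005 m and y of thick_plate in the frame of slot_middle between -0.006 and 0.006 m and z of thick_plate in the frame of slot_middle between -0.003 and 0.004 m and angle between thick_plate's own z axis and vertical below 0.06 rad and angle between the x axis of thick_plate and the x axis of slot_middle, either way round below 0.2 rad and value of joint keeper below 0.02 m), for 0.2 s.
2. the thin plate is home in the top slot, keeper still open (x of thin_plate in the frame of slot_top between -0.01 and 0.005 m and y of thin_plate in the frame of slot_top between -0.006 and 0.006 m and z of thin_plate in the frame of slot_top between -0.003 and 0.004 m and angle between thin_plate's own z axis and vertical below 0.06 rad and angle between the x axis of thin_plate and the x axis of slot_top, either way round below 0.2 rad and value of joint keeper below 0.02 m), for 0.2 s.
3. the keeper is slid across to its stop (value of joint keeper above 0.034 m), for 0.2 s.
At the end, for the whole second after the job is handed in: Thick plate at rest in the middle slot, thin one in the top, stored one in the bottom: each within 6 mm of home inwards (5 mm past) and sideways, -3 to +4 mm in height, level within 3 degrees, tang straight out within 11 degrees; keeper at 34 mm or more of its 38 mm (x of thick_plate in the frame of slot_middle between -0.006 and 0.005 m and y of thick_plate in the frame of slot_middle between -0.006 and 0.006 m and z of thick_plate in the frame of slot_middle between -0.003 and 0.004 m and angle between each of thick_plate, thin_plate, stored_plate's own z axis and vertical below 0.06 rad and angle between the x axis of thick_plate and the x axis of slot_middle, either way round below 0.2 rad and x of thin_plate in the frame of slot_top between -0.006 and 0.005 m and y of thin_plate in the frame of slot_top between -0.006 and 0.006 m and z of thin_plate in the frame of slot_top between -0.003 and 0.004 m and angle between the x axis of thin_plate and the x axis of slot_top, either way round below 0.2 rad and x of stored_plate in the frame of slot_bottom between -0.006 and 0.005 m and y of stored_plate in the frame of slot_bottom between -0.006 and 0.006 m and z of stored_plate in the frame of slot_bottom between -0.003 and 0.004 m and angle between the x axis of stored_plate and the x axis of slot_bottom, either way round below 0.2 rad and value of joint keeper above 0.034 m and linear speed of each of thick_plate, thin_plate, stored_plate below 0.02 m/s); the robot touches nothing.
It fails at once if a bystander on the bench is pushed more than 30 mm (distance of any of jacks, tweezers, frit_jar, glass_vase, wood_block, optic_mould, cork_paddle from where it was at the start of the episode above 0.03 m).
It fails at once if the plate in the bottom slot is moved more than 15 mm (distance of stored_plate from where it was at the start of the episode above 0.015 m).
It fails at once if a plate is tipped more than 40 degrees (angle between any of thick_plate, thin_plate's own z axis and vertical above 0.7 rad).
It also fails if it takes over 72 s, if anything falls off the work surface, if the arm or the gripper's body presses on something with over 40 N, if the wrist force passes 120 N, or if a joint passes its speed limit or range.

## Working session

There is one attempt and no reset: what is moved stays moved. The work goes in short steps, Python scripts to look and compute and a tool call to move; the robot and the scene stay as the last step left them, time stands still between calls to the robot, and variables do not carry over. Pictures are saved under pics/ and viewed, at most 10 in all, crops included, and the job is handed in when it is done.

Besides the shell and the picture viewer there is one more tool, called after "Emit:" as name(argument=value, ...) on one line, values as JSON. play_rows: Moves the arm, as the interface text tells. Its arguments: {"type":"object","properties":{"steps":{"type":"array","items":{"type":"array","items":{"type":"array","items":{"type":"number"}}}},"force":{"type":"number"}},"required":["steps"]}

```bash
mkdir -p pics; ls
cat > h.py <<'E'
import numpy as np, cv2
from cell import get_obs, read_camera, sign_off, silhouettes
E
python3 - <<'E'
from h import *
np.set_printoptions(precision=4,suppress=True)
for c in ("scene","top"):
    d=read_camera(c); cv2.imwrite(f"pics/{c}0.png",d["frame"][:,:,::-1]); print(c,np.array(d["intrinsics"]),np.array(d["view"]), [k for k in d])
    for n in ["thick_plate","thin_plate","stored_plate","rack","keeper","keeper_handle","thick_plate_lug"]:
        for s in silhouettes(c,n)[:3]:
            v,u=np.nonzero(s["pixels"]); print(n,round(s["p"],2),s["extent"],u.mean().round(1),v.mean().round(1),len(u))
print(get_obs())
E
```

```text
pics
scene [[421.4307   0.     251.4432]
 [  0.     421.4307 195.2808]
 [  0.       0.       1.    ]] [[ 0.6392  0.769   0.0006 -0.3542]
 [-0.5453  0.4528  0.7054  0.1791]
 [ 0.5422 -0.4512  0.7088 -1.8296]
 [ 0.      0.      0.      1.    ]] ['frame', 'intrinsics', 'view']
thick_plate 0.8 [283.6, 170.6, 315.9, 204.4] 300.4 188.1 448
thin_plate 0.72 [172.5, 254.3, 199.8, 296.5] 183.9 282.3 655
stored_plate 0.55 [236.5, 210.5, 269.7, 245.8] 254.6 228.9 135
rack 0.73 [238.5, 184.2, 281.2, 255.3] 259.3 223.1 1573
rack 0.36 [95.0, 218.0, 149.2, 265.8] 117.6 246.2 799
keeper 0.57 [260.2, 183.3, 276.9, 201.4] 267.1 192.8 180
keeper_handle 0.6 [260.1, 183.4, 274.0, 203.7] 266.4 193.4 180
thick_plate_lug 0.68 [286.9, 169.3, 314.2, 201.9] 301.1 188.7 416
thick_plate_lug 0.44 [259.6, 184.9, 276.5, 200.9] 266.8 192.7 163
top [[418.3118   0.     249.0022]
 [  0.     418.3118 191.77  ]
 [  0.       0.       1.    ]] [[-0.0164 -0.9998 -0.0089  0.0264]
 [ 0.9981 -0.0169  0.06   -0.5405]
 [-0.0601 -0.0079  0.9982 -1.3972]
 [ 0.      0.      0.      1.    ]] ['frame', 'intrinsics', 'view']
thick_plat
[... 369 characters left out ...]
65.7, 244.2, 185.1] 241.8 173.0 116
keeper_handle 0.55 [237.7, 164.0, 246.4, 187.8] 242.0 174.1 119
thick_plate_lug 0.67 [160.9, 182.4, 187.6, 223.5] 171.2 199.0 668
{'time_s': 0.8, 'qpos': array([75.752 , 18.391 , -4.0149, 83.1061,  1.2931, 78.5417, -3.2621]), 'joint_velocities': array([-0.1287, -0.0707,  0.0309,  0.0629,  0.0418, -0.0407,  0.0475]), 'effort': array([  0.0003, -49.1047,  -0.4028, -31.2758,  -0.0638,   0.0335,
         0.    ]), 'tool_pos': array([ 0.1688, -0.6277,  0.2226]), 'tool_rot': array([179.9937,   0.0012,  15.0532]), 'force': array([ 0.2161,  0.2284, -0.1097]), 'wrist_torque': array([ 0.009 , -0.0271, -0.0236]), 'grasp_force': 0.0, 'grip_width': 0.08675653410371488}
```

Run:
```python
import cv2
a=cv2.imread("pics/top0.png")[130:240,140:380]; cv2.imwrite("pics/topc.png",cv2.resize(a,None,fx=3.3,fy=3.3,interpolation=cv2.INTER_CUBIC))
a=cv2.imread("pics/scene0.png")[150:310,150:340]; cv2.imwrite("pics/scenec.png",cv2.resize(a,None,fx=3.7,fy=3.7,interpolation=cv2.INTER_CUBIC))
```

```text
(no output)
```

View pics/topc.png

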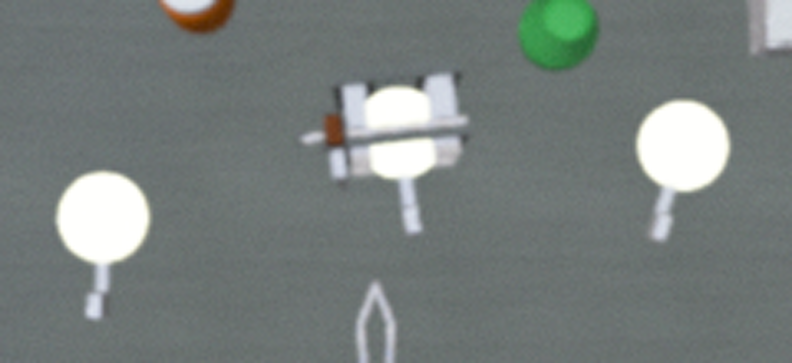

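View pics/scenec.png

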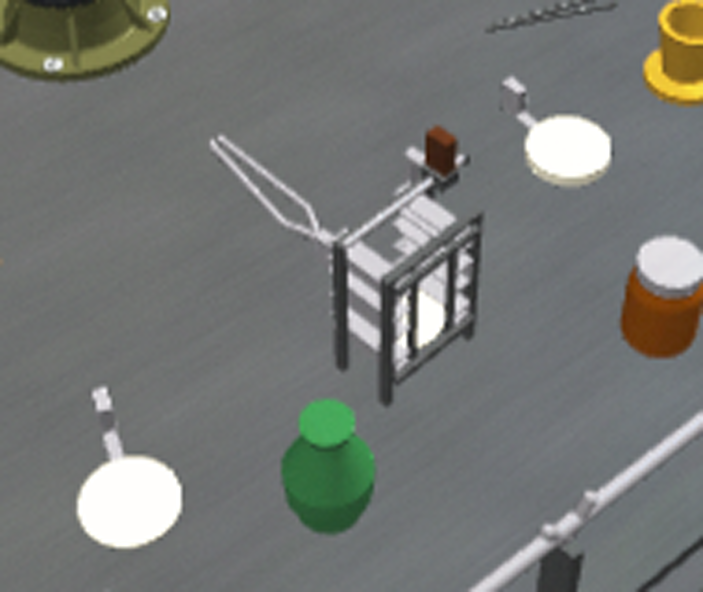

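View pics/top0.png

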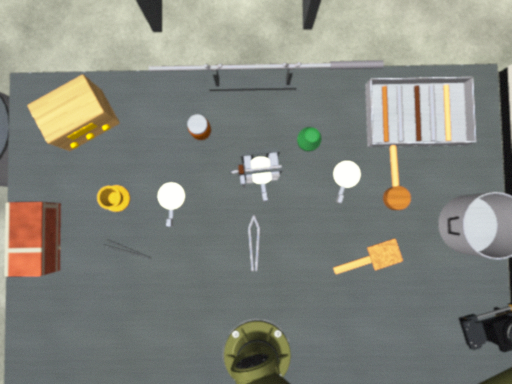

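```bash
cat >> h.py <<'E'
CAM={}
def cam(c):
    if c not in CAM:
        d=read_camera(c); CAM[c]=(np.array(d["intrinsics"]),np.array(d["view"]),d["frame"]); np.savez(f"{c}.npz",K=CAM[c][0],V=CAM[c][1],I=CAM[c][2])
    return CAM[c]
def saved(c): z=np.load(f"{c}.npz"); CAM[c]=(z["K"],z["V"],z["I"])
def proj(c,P):
    K,V,_=cam(c); p=np.atleast_2d(P)@V[:3,:3].T+V[:3,3]; p=p*[1,-1,-1]; q=p@K.T; return q[:,:2]/q[:,2:]
def back(c,uv,z):
    K,V,_=cam(c); d=V[:3,:3].T@(np.linalg.inv(K)@[uv[0],uv[1],1]*[1,-1,-1]); o=-V[:3,:3].T@V[:3,3]; return o+d*(z-o[2])/d[2]
def white(c,box,th=225):
    I=cam(c)[2]; l,t,r,b=box; g=I[t:b,l:r].astype(float).min(2); return g
E
python3 - <<'E'
from h import *
np.set_printoptions(precision=4,suppress=True)
cam("scene");cam("top")
for n,bt,bs,h in (("thick",(150,175,195,232),(275,165,325,210),.016),("thin",(325,152,370,210),(165,250,205,305),.005)):
    for c,b in (("top",bt),("scene",bs)):
        I=cam(c)[2][b[1]:b[3],b[0]:b[2]].astype(float); bg=np.median(I.reshape(-1,3),0)
        g=I.min(2); m=(g>205).astype(np.uint8); k,L,S,C=cv2.connectedComponentsWithStats(m); i=1+S[1:,4].argmax()
        e=C[i]+[b[0],b[1]]; P=back(c,e,h if c=="top" else h-.003)
        # lug: bright pixels not disc
        dm=np.abs(I-bg).max(2); vv,uu=np.nonzero(dm>35); W=np.array([back(c,(u+b[0],v+b[1]),.038) for u,v in zip(uu,vv)])
        r=np.hypot(*(W-P)[:,:2].T); s=(r>.07)&(r<.12); print(n,c,e,S[i,4],P,"lug-ish",np.average(W[s],axis=0,weights=dm[vv,uu][s]),s.sum())
for c,b,f in (("top",(225,140,300,210),10),("scene",(215,170,290,262),6.5)):
    a=cam(c)[2][b[1]:b[3],b[0]:b[2],::-1]; a=cv2.resize(a,None,fx=f,fy=f,interpolation=cv2.INTER_LANCZOS4)
    for u in range(b[0],b[2],5): cv2.putText(a,str(u) if u%10==0 else "|",(int((u-b[0]+.5)*f)-8,8),0,.3,(0,255,255))
    for v in range(b[1],b[3],5): cv2.putText(a,str(v)+"-" if v%10==0 else "-",(0,int((v-b[1]+.5)*f)+3),0,.3,(0,255,255))
    cv2.imwrite(f"pics/r_{c}.png",a[:600])
print(get_obs()["time_s"])
E
```

```text
thick top [170.7621 195.5448] 580 [0.5325 0.2823 0.016 ] lug-ish [0.4451 0.2865 0.038 ] 47
thick scene [302.99   189.1827] 301 [0.534  0.2803 0.013 ] lug-ish [0.5312 0.2476 0.038 ] 58
thin top [346.514  173.8601] 572 [ 0.597  -0.3158  0.005 ] lug-ish [ 0.5162 -0.2845  0.038 ] 55
thin scene [184.4364 284.7509] 550 [ 0.5974 -0.3174  0.002 ] lug-ish [ 0.5156 -0.2876  0.038 ] 26
0.9
```

View pics/r_top.png

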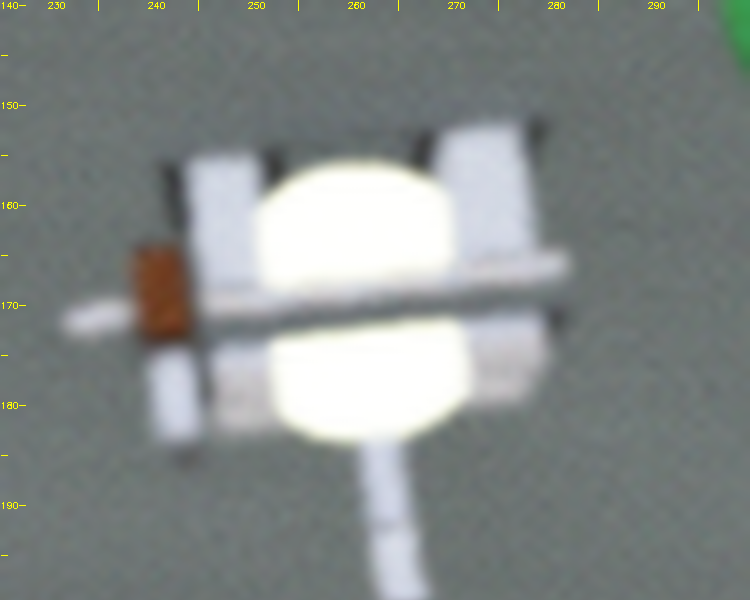

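View pics/r_scene.png

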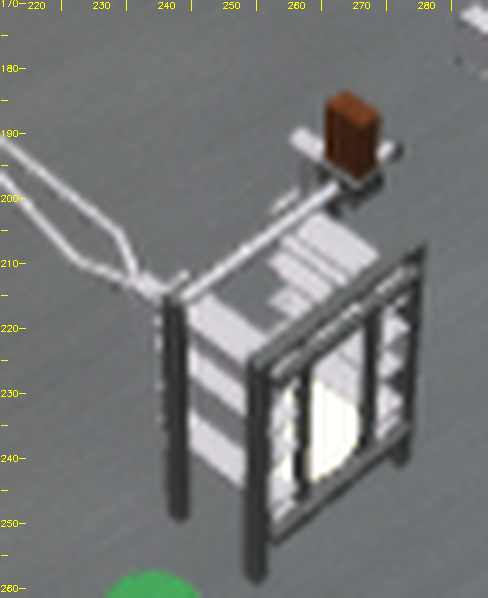

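Run:
```python
from h import *
from scipy.optimize import least_squares
np.set_printoptions(precision=4,suppress=True)
saved("top");saved("scene")
for n,b,t in (("fr",(241.9,249.5),(241.4,215.2)),("br",(253.9,258.8),(254,224.4)),("bl",(276.3,241),(278.5,208.2))):
    P=back("scene",b,0); f=lambda h:(proj("scene",P+[0,0,h[0]])-t).ravel(); r=least_squares(f,[.16]); print(n,P,r.x,r.fun)
# fit x,y,yaw for given z0 from top view
def W(p,z0,L): c,s=np.cos(p[2]),np.sin(p[2]); L=np.atleast_2d(L); return np.c_[p[0]+c*L[:,0]-s*L[:,1],p[1]+s*L[:,0]+c*L[:,1],z0+L[:,2]]
for z0 in (0,.01,.02):
    a=np.linspace(0,2*np.pi,200); D=np.c_[.045*np.cos(a),.045*np.sin(a),0*a+.03]
    def f(p):
        q=proj("top",W(p,z0,D)); t=proj("top",W(p,z0,[[-.06,0,.030],[-.103,-.007,.063],[-.103,.007,.063]]))
        gp=proj("top",W(p,z0,[[-.02,.03,.136],[-.02,-.03,.136]])) # roof ledge edges
        return np.r_[q[:,1].min()-155.5,q[:,1].max()-183.7,t[0,0]-263.2-(t[0,1]-186)*.14, t[1:,0].max()-269.3,t[1:,1].mean()-200.2]
    r=least_squares(f,[.6,0,.1],x_scale=[.01,.01,.1],diff_step=1e-4); p=r.x
    print(z0,p[:2],np.degrees(p[2]),r.fun)
    # top slot gap edges, front right post region checks
    print(proj("top",W(p,z0,[[0.03,.03,.136],[.03,-.03,.136],[.0,.03,.136],[0,-.03,.136]])).ravel(), "box tops scene",proj("scene",W(p,z0,[[.045,-.0595,.163],[.045,.0595,.163],[-.02,-.0595,.163]])).ravel())
```

```text
fr [ 0.6038 -0.0844  0.    ] [0.1773] [-0.3638  0.0092]
br [ 0.6608 -0.0778  0.    ] [0.1786] [0.1706 0.0013]
bl [0.6522 0.0328 0.    ] [0.1697] [0.0118 0.0008]
0 [ 0.6127 -0.0208] 11.172258563533017 [ 1.1353 -0.3809  0.3797 -0.3691 -0.6726]
[249.0934 158.7627 267.969  154.7147 251.1222 168.1515 270.0238 164.0961] box tops scene [257.5044 227.944  280.0514 206.4977 241.6119 218.1603]
0.01 [ 0.6118 -0.0201] 11.446318288085532 [ 0.974  -0.3507  0.3277 -0.3185 -0.5533]
[248.8029 158.66   267.8055 154.4902 250.8926 168.1119 269.9216 163.9344] box tops scene [257.6422 225.5798 280.145  204.0682 241.6097 215.8575]
0.02 [ 0.6109 -0.0193] 11.803580317356845 [ 0.8137 -0.3168  0.266  -0.2586 -0.4401]
[248.4597 158.5761 267.5845 154.2551 250.6251 168.0888 269.7766 163.7597] box tops scene [257.8429 223.1736 280.2536 201.5766 241.6498 213.5315]
```

Run:
```python
from h import *
from scipy.optimize import least_squares
np.set_printoptions(precision=4,suppress=True)
saved("top");saved("scene")
def W(p,z0,L): c,s=np.cos(p[2]),np.sin(p[2]); L=np.atleast_2d(L); return np.c_[p[0]+c*L[:,0]-s*L[:,1],p[1]+s*L[:,0]+c*L[:,1],z0+L[:,2]]
for z0 in (0.005,.012,.02):
    a=np.linspace(0,2*np.pi,200); D=np.c_[.045*np.cos(a),.045*np.sin(a),0*a+.03]
    def f(p):
        q=proj("top",W(p,z0,D)); t=proj("top",W(p,z0,[[-.06,0,.030],[-.103,-.007,.063],[-.103,.007,.063]]))
        g=proj("top",W(p,z0,[[.03,.03,.138],[.03,-.03,.138]])); 
        r0=proj("top",W(p,z0,[[0,.04,.165],[0,-.06,.165]])); sl=(r0[0,1]-r0[1,1])/(r0[1,0]-r0[0,0])
        return np.r_[q[:,1].min()-155.5,q[:,1].max()-183.7,t[0,0]-263.2-(t[0,1]-186)*.13, t[1:,0].max()-267.6,g[:,0].mean()-260,(sl-.127)*40]
    r=least_squares(f,[.6,0,.1],x_scale=[.01,.01,.1],diff_step=1e-4); p=r.x
    print(z0,p[:2],np.degrees(p[2]),r.fun, "lug end v",proj("top",W(p,z0,[-.103,0,.063])))
    # observed: br back post top 254,224.4 ; bl 278.5,208.2 ; fr 241.4,215.2
    print("scene tops",proj("scene",W(p,z0,[[.045,-.0595,.163],[.045,.0595,.163],[-.02,-.0595,.163]])).ravel())
    print("handle cand",proj("top",W(p,z0,[[-.013,.055,.215],[-.013,.06,.215]])).ravel(),proj("scene",W(p,z0,[[-.013,.055,.215],[-.013,.06,.215]])).ravel())
```

```text
0.005 [ 0.6134 -0.0237] 6.615772576240484 [ 0.7078 -0.7152 -0.1003 -0.1735  0.2583  0.2404] lug end v [[265.2917 199.6746]]
scene tops [255.054  227.3717 280.0563 207.2688 240.2502 216.6594]
handle cand [243.9128 169.2855 242.2044 169.5128] [266.377  187.9831 267.4128 187.2068]
0.012 [ 0.6126 -0.0235] 6.600985746083725 [ 0.6392 -0.6485 -0.1112 -0.1544  0.2501  0.23  ] lug end v [[265.2996 199.831 ]]
scene tops [254.9421 225.7291 280.0378 205.6384 240.0955 215.0172]
handle cand [243.8044 169.2778 242.0859 169.5059] [266.3162 186.2737 267.3558 185.4983]
0.02 [ 0.6117 -0.0233] 6.583792187792075 [ 0.5599 -0.5715 -0.1237 -0.1325  0.2408  0.2179] lug end v [[265.3086 200.0117]]
scene tops [254.8131 223.8382 280.0164 203.7622 239.9173 213.1269]
handle cand [243.6789 169.2687 241.9488 169.4979] [266.2462 184.3065 267.2902 183.5321]
```

```bash
cat >> h.py <<'E'
from scipy.spatial.transform import Rotation as Ro
from scipy.optimize import least_squares
def Rt(yaw,tilt): return Ro.from_euler("xyz",[180,0,yaw],degrees=True)*Ro.from_euler("y",tilt,degrees=True)
def tcp(g,yaw,tilt): return np.array(g)+.019*Rt(yaw,tilt).apply([0,0,1])
def plan(g,yaw,tilt,n,start=None):
    """row repeated n times bringing the grasp point to g"""
    if start is None:
        o=get_obs(); start=(o["tool_pos"],Ro.from_euler("xyz",o["tool_rot"],degrees=True))
    p0,R0=start; p1,R1=tcp(g,yaw,tilt),Rt(yaw,tilt)
    w=(R0.inv()*R1).as_rotvec()/n
    def f(d):
        p,R=np.array(p0),R0
        for _ in range(n): p=p+R.apply(d); R=R*Ro.from_rotvec(w)
        return p-p1
    d=least_squares(f,R0.inv().apply(p1-p0)/n).x
    print(n,"x",np.round(d,4).tolist(),np.round(w,4).tolist(),"->",np.round(p1,4)); return p1,R1
def grasp():
    o=get_obs(); return o["tool_pos"]-.019*Ro.from_euler("xyz",o["tool_rot"],degrees=True).apply([0,0,1])
def inrack(P,p=(.6126,-.0235),yaw=6.6):
    c,s=np.cos(np.radians(yaw)),np.sin(np.radians(yaw)); d=np.array(P)[:2]-p; return c*d[0]+s*d[1],-s*d[0]+c*d[1]
def fromrack(x,y,z,p=(.6126,-.0235),yaw=6.6):
    c,s=np.cos(np.radians(yaw)),np.sin(np.radians(yaw)); return [p[0]+c*x-s*y,p[1]+s*x+c*y,z]
E
python3 - <<'E'
from h import *
s=plan([.40,-.32,.30],0,0,11)
s=plan([.46,.20,.30],-2.8,12,12,s)
s=plan([.443,.286,.12],-2.8,12,6,s)
s=plan([.443,.286,.028],-2.8,12,5,s)
E
```

```text
11 x [0.0249, -0.0248, -0.0053] [0.0, 0.0, 0.0239] -> [ 0.4   -0.32   0.281]
12 x [0.0044, -0.0434, 0.0003] [-0.0004, 0.0174, 0.0041] -> [0.4639 0.1998 0.2814]
6 x [-0.0097, -0.0142, 0.0286] [0.0, 0.0, 0.0] -> [0.4469 0.2858 0.1014]
5 x [-0.0038, -0.0, 0.018] [0.0, 0.0, 0.0] -> [0.4469 0.2858 0.0094]
```

Emit:
play_rows(steps=[[[0.0249,-0.0248,-0.0053,0,0,0.0239,0.05],[0.0249,-0.0248,-0.0053,0,0,0.0239,0.05],[0.0249,-0.0248,-0.0053,0,0,0.0239,0.05],[0.0249,-0.0248,-0.0053,0,0,0.0239,0.05],[0.0249,-0.0248,-0.0053,0,0,0.0239,0.05],[0.0249,-0.0248,-0.0053,0,0,0.0239,0.05],[0.0249,-0.0248,-0.0053,0,0,0.0239,0.05],[0.0249,-0.0248,-0.0053,0,0,0.0239,0.05],[0.0249,-0.0248,-0.0053,0,0,0.0239,0.05],[0.0249,-0.0248,-0.0053,0,0,0.0239,0.05],[0.0249,-0.0248,-0.0053,0,0,0.0239,0.05]]])

```text
time_s: 2.0
tool_pos: [0.401, -0.3183, 0.2814]
tool_rot: [180.0, -0.0, -0.1]
force: [0.1, -0.0, -0.1]
grip_width: 0.0502
grasp_force: 0.0
```

Emit:
play_rows(steps=[[[0.0044,-0.0434,0.0003,-0.0004,0.0174,0.0041,0.05],[0.0044,-0.0434,0.0003,-0.0004,0.0174,0.0041,0.05],[0.0044,-0.0434,0.0003,-0.0004,0.0174,0.0041,0.05],[0.0044,-0.0434,0.0003,-0.0004,0.0174,0.0041,0.05],[0.0044,-0.0434,0.0003,-0.0004,0.0174,0.0041,0.05],[0.0044,-0.0434,0.0003,-0.0004,0.0174,0.0041,0.05],[0.0044,-0.0434,0.0003,-0.0004,0.0174,0.0041,0.05],[0.0044,-0.0434,0.0003,-0.0004,0.0174,0.0041,0.05],[0.0044,-0.0434,0.0003,-0.0004,0.0174,0.0041,0.05],[0.0044,-0.0434,0.0003,-0.0004,0.0174,0.0041,0.05],[0.0044,-0.0434,0.0003,-0.0004,0.0174,0.0041,0.05],[0.0044,-0.0434,0.0003,-0.0004,0.0174,0.0041,0.05]]])

```text
time_s: 3.2
tool_pos: [0.4647, 0.202, 0.2823]
tool_rot: [180.0, -12.1, -2.8]
force: [1.0, 0.4, -0.6]
grip_width: 0.0498
grasp_force: 0.0
```

Emit:
play_rows(steps=[[[-0.0097,-0.0142,0.0286,0,0,0,0.05],[-0.0097,-0.0142,0.0286,0,0,0,0.05],[-0.0097,-0.0142,0.0286,0,0,0,0.05],[-0.0097,-0.0142,0.0286,0,0,0,0.05],[-0.0097,-0.0142,0.0286,0,0,0,0.05],[-0.0097,-0.0142,0.0286,0,0,0,0.05],[0,0,0,0,0,0,0.05],[0,0,0,0,0,0,0.05]]])

```text
time_s: 4.0
tool_pos: [0.4474, 0.2864, 0.102]
tool_rot: [-180.0, -11.9, -2.8]
force: [0.0, 0.5, 0.4]
grip_width: 0.0502
grasp_force: 0.0
```

Emit:
play_rows(steps=[[[-0.0038,0,0.018,0,0,0,0.05],[-0.0038,0,0.018,0,0,0,0.05],[-0.0038,0,0.018,0,0,0,0.05],[-0.0038,0,0.018,0,0,0,0.05],[-0.0038,0,0.018,0,0,0,0.05],[0,0,0,0,0,0,0.05],[0,0,0,0,0,0,0.05]]])

```text
time_s: 4.7
tool_pos: [0.4493, 0.2868, 0.0124]
tool_rot: [-179.9, -12.2, -2.8]
force: [0.4, 0.2, 0.2]
grip_width: 0.0501
grasp_force: 0.0
```

Run:
```python
from h import *
o=get_obs();print(o["tool_pos"],o["force"])
b=(140,170,200,245);I=cam("top")[2];a=I[b[1]:b[3],b[0]:b[2],::-1];a=cv2.resize(a,None,fx=6,fy=6,interpolation=cv2.INTER_CUBIC)
b2=(270,150,330,215);I=cam("scene")[2];c=I[b2[1]:b2[3],b2[0]:b2[2],::-1];c=cv2.resize(c,None,fx=6,fy=6,interpolation=cv2.INTER_CUBIC)
c=np.pad(c,((0,60),(0,0),(0,0))); cv2.imwrite("pics/g1.png",np.hstack([a,c]))
```

```text
[0.44929499 0.28677814 0.012364  ] [0.43309209 0.18726226 0.18763439]
```

View pics/g1.png

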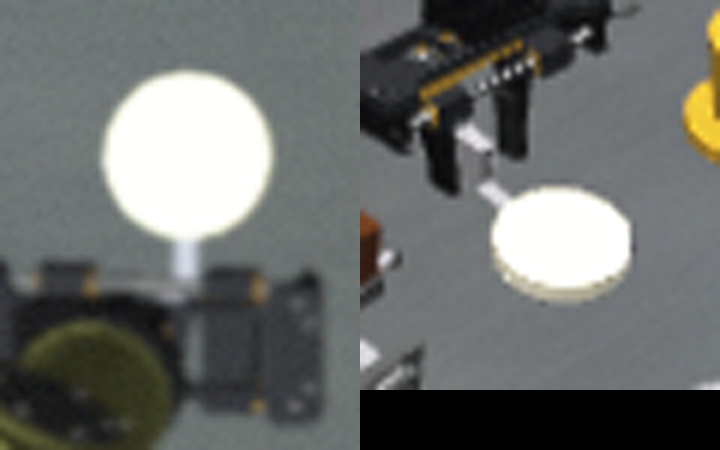

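Emit:
play_rows(steps=[[[-0.0004,0,0.002,0,0,0,0.05],[0,0,0,0,0,0,0],[0,0,0,0,0,0,0],[0,0,0,0,0,0,0],[0,0,0,0,0,0,0],[0,0,0,0,0,0,0],[0,0,0,0,0,0,0]]], force=50)

```text
time_s: 5.5
tool_pos: [0.4478, 0.2863, 0.0079]
tool_rot: [-180.0, -12.0, -2.8]
force: [-0.1, -0.3, -0.7]
grip_width: 0.0139
grasp_force: 50.0
```

Run:
```python
from h import *
o=get_obs();print(o["tool_pos"],o["tool_rot"],o["force"],grasp(),o["grip_width"],o["grasp_force"])
yw=o["tool_rot"][2]
zl=grasp()[2]
# lift to underside .14, then to pre-insert: disc centre at rack x=-.105 (leading edge before lips), grasp = -.09 further
Z=.012+.072+.0035+zl
s=plan([grasp()[0],grasp()[1],zl+.12],-2.8,12,5)
s=plan(fromrack(-.09-.135,0,Z),6.6,12,9,s)
s=plan(fromrack(-.09-.06,0,Z),6.6,12,5,s)
```

```text
[0.4478499  0.28625902 0.00792406] [-179.98108622  -11.96058298   -2.82250893] [-0.09828697 -0.29878892 -0.67052603] [0.44391684 0.28644664 0.02651158] 0.013897398270246763 49.99749446287751
5 x [0.005, -0.0, -0.0235] [-0.0, 0.0001, -0.0001] -> [0.4479 0.2863 0.1279]
9 x [-0.0076, 0.0371, 0.0021] [0.0038, 0.0, -0.0178] -> [ 0.393  -0.0489  0.0954]
5 x [0.0147, 0.0, 0.0031] [0.0, 0.0, 0.0] -> [ 0.4675 -0.0403  0.0954]
```

Run:
```python
from h import *
zl=grasp()[2]
s=plan([grasp()[0],grasp()[1],zl+.24],-2.8,12,8)
s=plan(fromrack(-.19,0,zl+.24),6.6,12,12,s)
s=plan(fromrack(-.19,0,.0885+zl),6.6,12,6,s)
```

```text
8 x [0.0062, -0.0, -0.0293] [-0.0, 0.0001, -0.0] -> [0.4479 0.2863 0.2479]
12 x [-0.0023, 0.0276, -0.0005] [0.0028, 0.0, -0.0134] -> [ 0.4278 -0.0449  0.2479]
6 x [-0.0052, -0.0, 0.0247] [0.0, 0.0, 0.0] -> [ 0.4278 -0.0449  0.0964]
```

Emit:
play_rows(steps=[[[0.001,0,-0.005,0,0,0,0],[0.003,0,-0.014,0,0,0,0],[0.0052,0,-0.0254,0,0,0,0],[0.0062,0,-0.0293,0,0,0,0],[0.0062,0,-0.0293,0,0,0,0],[0.0062,0,-0.0293,0,0,0,0],[0.0062,0,-0.0293,0,0,0,0],[0.0062,0,-0.0293,0,0,0,0],[0.0062,0,-0.0293,0,0,0,0],[0.003,0,-0.014,0,0,0,0],[0,0,0,0,0,0,0]]])

```text
time_s: 6.6
tool_pos: [0.4484, 0.2869, 0.2493]
tool_rot: [-179.9, -12.1, -2.9]
force: [-0.2, -0.3, -1.4]
grip_width: 0.014
grasp_force: 50.0
```

Emit:
play_rows(steps=[[[-0.0023,0.0276,-0.0005,0.0028,0,-0.0134,0],[-0.0023,0.0276,-0.0005,0.0028,0,-0.0134,0],[-0.0023,0.0276,-0.0005,0.0028,0,-0.0134,0],[-0.0023,0.0276,-0.0005,0.0028,0,-0.0134,0],[-0.0023,0.0276,-0.0005,0.0028,0,-0.0134,0],[-0.0023,0.0276,-0.0005,0.0028,0,-0.0134,0],[-0.0023,0.0276,-0.0005,0.0028,0,-0.0134,0],[-0.0023,0.0276,-0.0005,0.0028,0,-0.0134,0],[-0.0023,0.0276,-0.0005,0.0028,0,-0.0134,0],[-0.0023,0.0276,-0.0005,0.0028,0,-0.0134,0],[-0.0023,0.0276,-0.0005,0.0028,0,-0.0134,0],[-0.0023,0.0276,-0.0005,0.0028,0,-0.0134,0]]])

```text
time_s: 7.8
tool_pos: [0.4376, -0.0396, 0.2437]
tool_rot: [180.0, -11.2, 6.5]
force: [1.0, 0.9, -1.5]
grip_width: 0.0137
grasp_force: 50.0
```

Emit:
play_rows(steps=[[[0,0,0,0,0,0,0],[0,0,0,0,0,0,0]]])

```text
time_s: 8.0
tool_pos: [0.438, -0.0386, 0.2442]
tool_rot: [-180.0, -11.2, 6.3]
force: [0.8, 0.1, -1.4]
grip_width: 0.0137
grasp_force: 50.0
```

Run:
```python
from h import *
o=get_obs();print(o["qpos"],o["tool_pos"],o["tool_rot"],o["grip_width"],inrack(grasp()))
b=(215,130,315,230);I=cam("top")[2];a=I[b[1]:b[3],b[0]:b[2],::-1];a=cv2.resize(a,None,fx=4,fy=4,interpolation=cv2.INTER_CUBIC)
b2=(200,120,300,265);I=cam("scene")[2];c=I[b2[1]:b2[3],b2[0]:b2[2],::-1];c=cv2.resize(c,None,fx=4,fy=4,interpolation=cv2.INTER_CUBIC)
a=np.pad(a,((0,180),(0,0),(0,0))); cv2.imwrite("pics/g2.png",np.hstack([a,c]))
```

```text
[  6.40031127 -16.81433266  -2.64566469 117.0842719   -2.93720477
  68.68464913 -79.07434654] [ 0.43797299 -0.0386367   0.24417053] [-179.98867729  -11.22273453    6.32723491] 0.013653825078371335 (np.float64(-0.1789073085278372), np.float64(0.005048590800138102))
```

View pics/g2.png

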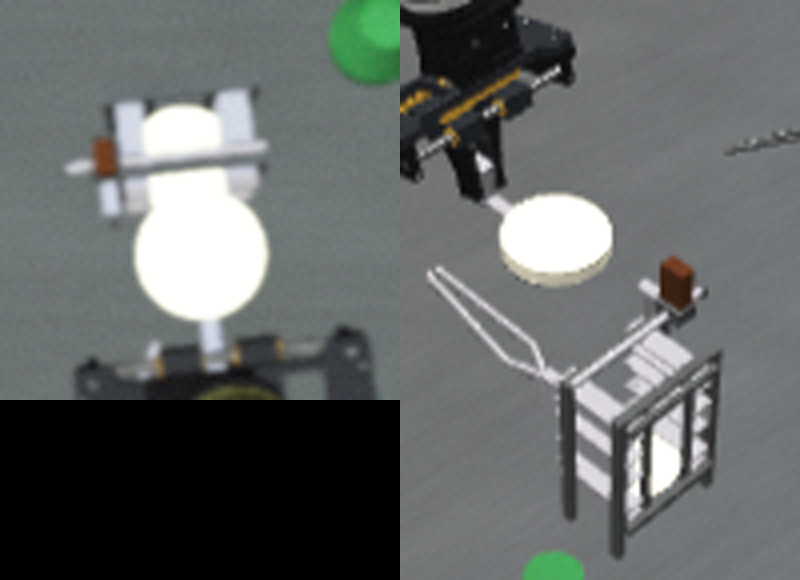

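Run:
```python
from h import *
zl=.0265
s=plan(fromrack(-.190,0,.20+zl),6.6,12,3)
s=plan(fromrack(-.195,0,.0885+zl),6.6,12,6,s)
```

```text
3 x [-0.0062, 0.002, 0.0113] [0.0003, 0.0041, -0.0006] -> [ 0.4278 -0.0449  0.2079]
6 x [-0.0047, -0.0, 0.018] [0.0, 0.0, 0.0] -> [ 0.4228 -0.0455  0.0964]
```

Emit:
play_rows(steps=[[[-0.0062,0.002,0.0113,0.0003,0.0041,-0.0006,0],[-0.0062,0.002,0.0113,0.0003,0.0041,-0.0006,0],[-0.0062,0.002,0.0113,0.0003,0.0041,-0.0006,0],[0,0,0,0,0,0,0]]])

```text
time_s: 8.5
tool_pos: [0.4283, -0.0453, 0.2065]
tool_rot: [-180.0, -11.8, 6.6]
force: [0.4, 0.1, -2.2]
grip_width: 0.0136
grasp_force: 50.0
```

Run:
```python
from h import *
o=get_obs();print(o["qpos"],o["tool_pos"],o["tool_rot"],inrack(grasp()))
zl=.0265
s=plan(fromrack(-.195,0,.0885+zl),6.6,12,6)
```

```text
[ 14.73355624 -17.19737974  -8.42042002 121.64457565  -5.72706503
  63.97952205 -74.9923634 ] [ 0.42825786 -0.04533674  0.20651103] [-179.97102759  -11.79000221    6.56925708] (np.float64(-0.18951249817297955), np.float64(-0.0005117876347719742))
6 x [-0.0047, -0.0001, 0.0178] [-0.0001, 0.0006, -0.0001] -> [ 0.4228 -0.0455  0.0964]
```

Emit:
play_rows(steps=[[[-0.0038,0,0.018,0,0.0006,0,0],[-0.0038,0,0.018,0,0.0006,0,0],[-0.0038,0,0.018,0,0.0006,0,0],[-0.0038,0,0.018,0,0.0006,0,0],[-0.0038,0,0.018,0,0.0006,0,0],[-0.0038,0,0.018,0,0.0006,0,0],[0,0,0,0,0,0,0],[0,0,0,0,0,0,0]]])

```text
time_s: 9.3
tool_pos: [0.4309, -0.0453, 0.099]
tool_rot: [-180.0, -12.3, 6.6]
force: [-0.1, 0.3, -2.0]
grip_width: 0.0135
grasp_force: 50.0
```

Run:
```python
from h import *
o=get_obs();print(o["qpos"],o["tool_pos"],o["tool_rot"],o["force"],inrack(grasp()),grasp()[2]-.0265)
zl=.0265
s=plan(fromrack(-.145,0,.0885+zl),6.6,12,6)
s=plan(fromrack(-.095,0,.0885+zl),6.6,12,8,s)
b=(215,130,315,230);I=cam("top")[2];a=I[b[1]:b[3],b[0]:b[2],::-1];a=cv2.resize(a,None,fx=4,fy=4,interpolation=cv2.INTER_CUBIC)
b2=(200,150,300,265);I=cam("scene")[2];c=I[b2[1]:b2[3],b2[0]:b2[2],::-1];c=cv2.resize(c,None,fx=4,fy=4,interpolation=cv2.INTER_CUBIC)
a=np.pad(a,((0,60),(0,0),(0,0))); cv2.imwrite("pics/g3.png",np.hstack([a,c]))
```

```text
[ 14.32283416 -11.11441112  -8.96130044 130.0935973   -5.6280137
  49.01047668 -74.80679515] [ 0.43093961 -0.04530423  0.09902844] [-179.99353602  -12.26052125    6.59494928] [-0.08111966  0.30023914 -2.02873445] (np.float64(-0.1869973845941099), np.float64(-0.0007819913716917877)) 0.09109509469957902
6 x [0.0067, -0.0001, 0.0019] [-0.0, -0.0008, -0.0] -> [ 0.4725 -0.0397  0.0964]
8 x [0.0061, -0.0, 0.0013] [0.0, 0.0, 0.0] -> [ 0.5222 -0.034   0.0964]
```

View pics/g3.png

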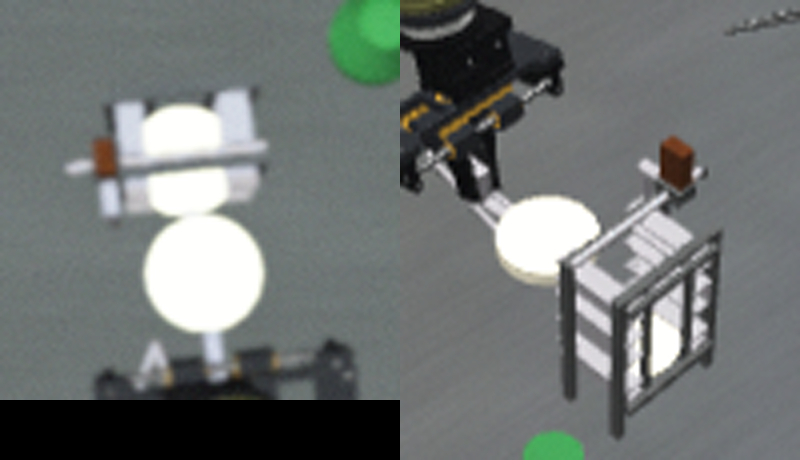

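Emit:
play_rows(steps=[[[0.0067,0,0.0019,0,-0.0008,0,0],[0.0067,0,0.0019,0,-0.0008,0,0],[0.0067,0,0.0019,0,-0.0008,0,0],[0.0067,0,0.0019,0,-0.0008,0,0],[0.0067,0,0.0019,0,-0.0008,0,0],[0.0067,0,0.0019,0,-0.0008,0,0],[0,0,0,0,0,0,0]]])

```text
time_s: 10.1
tool_pos: [0.4748, -0.0411, 0.0972]
tool_rot: [180.0, -12.2, 6.5]
force: [1.5, -0.4, 0.5]
grip_width: 0.0136
grasp_force: 50.0
```

Emit:
play_rows(steps=[[[0.0061,0,0.0013,0,0,0,0],[0.0061,0,0.0013,0,0,0,0],[0,0,0,0,0,0,0]]])

```text
time_s: 10.4
tool_pos: [0.4855, -0.0399, 0.0965]
tool_rot: [180.0, -12.1, 6.5]
force: [-1.7, 0.2, 4.4]
grip_width: 0.0138
grasp_force: 50.0
```

Emit:
play_rows(steps=[[[0.0006,0,-0.003,0,0,0,0],[0,0,0,0,0,0,0]]])

```text
time_s: 10.6
tool_pos: [0.4838, -0.0398, 0.0986]
tool_rot: [-180.0, -11.9, 6.5]
force: [0.3, -0.1, -1.2]
grip_width: 0.0138
grasp_force: 50.0
```

Run:
```python
from h import *
o=get_obs();print(o["tool_pos"],o["force"],o["wrist_torque"],inrack(grasp()),grasp()[2])
```

```text
[ 0.48380709 -0.0398006   0.09857889] [ 0.25980769 -0.05991575 -1.18321896] [-0.06032157  0.40552744  0.02697068] (np.float64(-0.1337348336282301), np.float64(-0.001388747098070858)) 0.11716970543285768
```

Emit:
play_rows(steps=[[[0.0004,0,-0.002,0,0,0,0],[0.006,0,0.0013,0,0,0,0],[0.006,0,0.0013,0,0,0,0],[0.006,0,0.0013,0,0,0,0],[0.006,0,0.0013,0,0,0,0],[0,0,0,0,0,0,0]]])

```text
time_s: 11.2
tool_pos: [0.5098, -0.0368, 0.1009]
tool_rot: [-180.0, -12.0, 6.5]
force: [0.1, 0.2, -1.4]
grip_width: 0.014
grasp_force: 50.0
```

Emit:
play_rows(steps=[[[0.005,0,0.0011,0,0,0,0],[0.005,0,0.0011,0,0,0,0],[0,0,0,0,0,0,0]]])

```text
time_s: 11.5
tool_pos: [0.5196, -0.0358, 0.1009]
tool_rot: [-180.0, -12.0, 6.5]
force: [-0.1, -0.3, -2.3]
grip_width: 0.0134
grasp_force: 50.0
```

Run:
```python
from h import *
o=get_obs();print(o["tool_pos"],o["force"],o["wrist_torque"],inrack(grasp()),grasp()[2])
```

```text
[ 0.51964554 -0.03576235  0.10088422] [-0.10219191 -0.26821489 -2.26621369] [-0.0464658   0.44252431  0.00551722] (np.float64(-0.0977046047977325), np.float64(-0.0014931233941181607)) 0.11946765035571194
```

Emit:
play_rows(steps=[[[0.002,0,0.0004,0,0,0,0],[0.002,0,0.0004,0,0,0,0],[0.002,0,0.0004,0,0,0,0],[0,0,0,0,0,0,0]]])

```text
time_s: 11.9
tool_pos: [0.5252, -0.0352, 0.1009]
tool_rot: [-180.0, -12.0, 6.5]
force: [0.7, 0.1, -1.0]
grip_width: 0.0139
grasp_force: 50.0
```

Emit:
play_rows(steps=[[[0.002,0,0.0004,0,0,0,0],[0,0,0,0,0,0,0]]])

```text
time_s: 12.1
tool_pos: [0.5262, -0.0348, 0.1003]
tool_rot: [-180.0, -11.9, 6.5]
force: [-1.6, 0.8, -2.4]
grip_width: 0.0135
grasp_force: 50.0
```

Emit:
play_rows(steps=[[[0.002,0,0.0004,0,0,0,0],[0,0,0,0,0,0,0]]])

```text
time_s: 12.3
tool_pos: [0.5265, -0.0346, 0.0996]
tool_rot: [-180.0, -11.7, 6.5]
force: [-7.8, -0.4, 2.3]
grip_width: 0.0137
grasp_force: 50.0
```

Emit:
play_rows(steps=[[[-0.002,0,-0.0004,0,0,0,0],[-0.0002,0,0.001,0,0,0,0],[0,0,0,0,0,0,0]]])

```text
time_s: 12.6
tool_pos: [0.5263, -0.0348, 0.0995]
tool_rot: [-180.0, -11.9, 6.5]
force: [-5.6, -0.3, 1.5]
grip_width: 0.0131
grasp_force: 50.0
```

Emit:
play_rows(steps=[[[-0.0002,0,0.001,0,0,0,0],[0,0,0,0,0,0,0]]])

```text
time_s: 12.8
tool_pos: [0.5264, -0.0346, 0.0983]
tool_rot: [-180.0, -11.9, 6.5]
force: [-3.1, -0.1, -1.8]
grip_width: 0.0132
grasp_force: 50.0
```

Emit:
play_rows(steps=[[[-0.0002,0,0.001,0,0,0,0],[0,0,0,0,0,0,0]]])

```text
time_s: 13.0
tool_pos: [0.5264, -0.0347, 0.0979]
tool_rot: [-180.0, -11.9, 6.5]
force: [-7.4, 0.8, 2.7]
grip_width: 0.0138
grasp_force: 50.0
```

Emit:
play_rows(steps=[[[-0.0002,0,0.001,0,0,0,0],[0,0,0,0,0,0,0]]])

```text
time_s: 13.2
tool_pos: [0.5264, -0.0347, 0.0975]
tool_rot: [-180.0, -11.9, 6.5]
force: [-10.6, 1.3, 8.1]
grip_width: 0.0134
grasp_force: 50.0
```

Emit:
play_rows(steps=[[[-0.001,0,-0.001,0,0,0,0],[0,0,0,0,0,0,0]]])

```text
time_s: 13.4
tool_pos: [0.5263, -0.0348, 0.0979]
tool_rot: [180.0, -12.1, 6.6]
force: [-2.4, 1.4, -1.0]
grip_width: 0.0137
grasp_force: 50.0
```

Emit:
play_rows(steps=[[[0,0,0,0,0,0,0.034],[0,0,0,0,0,0,0.034],[0,0,0,0,0,0,0.034],[0,0,0,0,0,0,0.034]]])

```text
time_s: 13.8
tool_pos: [0.5264, -0.0353, 0.0978]
tool_rot: [180.0, -12.0, 6.5]
force: [-0.1, -0.5, 0.4]
grip_width: 0.0323
grasp_force: 0.0
```

Run:
```python
from h import *
o=get_obs();print(o["tool_pos"],o["tool_rot"],o["force"],inrack(grasp()),grasp()[2])
b=(215,130,315,230);I=cam("top")[2];a=I[b[1]:b[3],b[0]:b[2],::-1];a=cv2.resize(a,None,fx=4,fy=4,interpolation=cv2.INTER_CUBIC)
b2=(200,150,300,265);I=cam("scene")[2];c=I[b2[1]:b2[3],b2[0]:b2[2],::-1];c=cv2.resize(c,None,fx=4,fy=4,interpolation=cv2.INTER_CUBIC)
a=np.pad(a,((0,60),(0,0),(0,0))); cv2.imwrite("pics/g4.png",np.hstack([a,c]))
```

```text
[ 0.52639534 -0.03525526  0.09781799] [179.98855413 -12.04422844   6.51184865] [-0.07308723 -0.46493155  0.43799015] (np.float64(-0.09094913001908789), np.float64(-0.001759343840198815)) 0.11639973845556326
```

Run:
```python
from h import *
g=grasp()
s=plan([g[0]-.01,g[1],.27],6.5,12,6)
s=plan([.512,-.285,.14],-20.7,12,9,s)
s=plan([.5128,-.2847,.026],-20.7,12,5,s)
```

```text
6 x [0.0037, -0.0002, -0.0254] [0.0, -0.0, 0.0001] -> [ 0.5161 -0.0352  0.2514]
9 x [-0.0004, 0.028, 0.0147] [-0.011, -0.0, 0.0516] -> [ 0.5157 -0.2864  0.1214]
5 x [-0.0046, -0.0001, 0.0223] [0.0, 0.0, 0.0] -> [ 0.5165 -0.2861  0.0074]
```

Emit:
play_rows(steps=[[[0.003,0,-0.015,0,0,0,0.036],[0.0048,0,-0.025,0,0,0,0.036],[0.0048,0,-0.025,0,0,0,0.036],[0.0048,0,-0.025,0,0,0,0.036],[0.0037,0,-0.0254,0,0,0,0.036],[0.0021,0,-0.0254,0,0,0,0.036],[0,0,-0.01,0,0,0,0.036]]])

```text
time_s: 14.6
tool_pos: [0.5186, -0.0362, 0.2528]
tool_rot: [179.9, -12.2, 6.5]
force: [0.3, 0.2, 0.5]
grip_width: 0.0361
grasp_force: 0.0
```

Emit:
play_rows(steps=[[[-0.0004,0.028,0.0147,-0.011,0,0.0516,0.05],[-0.0004,0.028,0.0147,-0.011,0,0.0516,0.05],[-0.0004,0.028,0.0147,-0.011,0,0.0516,0.05],[-0.0004,0.028,0.0147,-0.011,0,0.0516,0.05],[-0.0004,0.028,0.0147,-0.011,0,0.0516,0.05],[-0.0004,0.028,0.0147,-0.011,0,0.0516,0.05],[-0.0004,0.028,0.0147,-0.011,0,0.0516,0.05],[-0.0004,0.028,0.0147,-0.011,0,0.0516,0.05],[-0.0004,0.028,0.0147,-0.011,0,0.0516,0.05],[0,0,0,0,0,0,0.05],[0,0,0,0,0,0,0.05]]])

```text
time_s: 15.7
tool_pos: [0.5159, -0.2879, 0.1187]
tool_rot: [-180.0, -11.9, -20.8]
force: [0.8, 0.0, 0.0]
grip_width: 0.0499
grasp_force: 0.0
```

Run:
```python
from h import *
np.set_printoptions(precision=4,suppress=True)
o=get_obs();print(o["tool_pos"],o["tool_rot"],o["force"])
plan([.5128,-.2847,.0265],-20.7,12,6)
b=(215,130,315,230);I=cam("top")[2];a=I[b[1]:b[3],b[0]:b[2],::-1];a=cv2.resize(a,None,fx=4,fy=4,interpolation=cv2.INTER_CUBIC)
b2=(150,170,300,305);I=cam("scene")[2];c=I[b2[1]:b2[3],b2[0]:b2[2],::-1];c=cv2.resize(c,None,fx=2.66,fy=2.963,interpolation=cv2.INTER_CUBIC)
b3=(310,145,385,220);d=cam("top")[2][b3[1]:b3[3],b3[0]:b3[2],::-1];
c=c[:400]; cv2.imwrite("pics/g5.png",np.hstack([a,c]))
I=cam("top")[2][150:212,325:372].min(2); k,L,S,C=cv2.connectedComponentsWithStats((I>205).astype(np.uint8)); i=1+S[1:,4].argmax(); print(S[i],back("top",C[i]+[325,150],.005))
```

```text
[ 0.5159 -0.2879  0.1187] [-179.9997  -11.9075  -20.8271] [0.8114 0.0395 0.0124]
6 x [-0.0038, -0.0003, 0.0181] [0.0001, 0.0003, -0.0004] -> [ 0.5165 -0.2861  0.0079]
[  8  11  28  27 548] [ 0.5988 -0.3167  0.005 ]
```

View pics/g5.png

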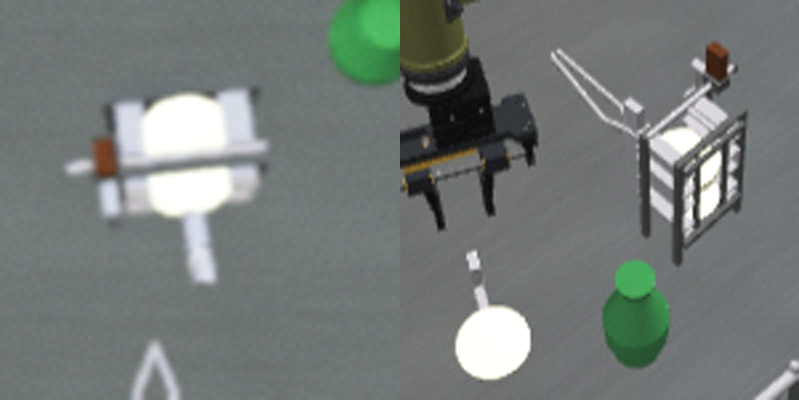

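Emit:
play_rows(steps=[[[-0.0038,-0.0003,0.0181,0,0,0,0.05],[-0.0038,-0.0003,0.0181,0,0,0,0.05],[-0.0038,-0.0003,0.0181,0,0,0,0.05],[-0.0038,-0.0003,0.0181,0,0,0,0.05],[-0.0038,-0.0003,0.0181,0,0,0,0.05],[-0.0038,-0.0003,0.0181,0,0,0,0.05],[0,0,0,0,0,0,0.05],[0,0,0,0,0,0,0.05]]])

```text
time_s: 16.6
tool_pos: [0.5182, -0.2847, 0.0093]
tool_rot: [180.0, -12.0, -20.6]
force: [0.1, 0.5, 0.3]
grip_width: 0.05
grasp_force: 0.0
```

Emit:
play_rows(steps=[[[0,0,0,0,0,0,0],[0,0,0,0,0,0,0],[0,0,0,0,0,0,0],[0,0,0,0,0,0,0],[0,0,0,0,0,0,0],[0,0,0,0,0,0,0]]], force=50)

```text
time_s: 17.2
tool_pos: [0.5175, -0.2855, 0.0089]
tool_rot: [180.0, -12.0, -20.7]
force: [-0.1, -0.8, 1.6]
grip_width: 0.0139
grasp_force: 50.0
```

Run:
```python
from h import *
np.set_printoptions(precision=4,suppress=True)
o=get_obs();print(o["tool_pos"],o["tool_rot"],o["force"],o["grip_width"])
g=grasp();U=.262
s=plan([g[0],g[1],.028+.252],-20.7,12,9)
s=plan(fromrack(-.185,-.0016,.252+.028),6.5,12,9,s)
```

```text
[ 0.5175 -0.2855  0.0089] [179.9708 -11.998  -20.6886] [-0.0968 -0.7503  1.586 ] 0.013851821625732272
9 x [0.0058, 0.0, -0.0274] [0.0001, 0.0, 0.0] -> [ 0.5175 -0.2855  0.2614]
9 x [-0.0131, -0.0251, -0.0028] [0.011, 0.0, -0.0516] -> [ 0.4329 -0.0459  0.2614]
```

Run:
```python
from h import *
g=grasp(); Z=.1433+.0089+.0186
s=plan([g[0],g[1],Z],-20.7,12,6)
s=plan(fromrack(-.195,-.07,Z),4,12,8,s)
s=plan(fromrack(-.188,-.0016,Z),6.5,12,4,s)
```

```text
6 x [0.005, 0.0, -0.0234] [0.0001, 0.0, 0.0] -> [ 0.5175 -0.2855  0.1522]
8 x [-0.0141, -0.0193, -0.003] [0.0112, 0.0, -0.0527] -> [ 0.4309 -0.1152  0.1522]
4 x [0.0012, -0.0172, 0.0003] [0.0023, 0.0, -0.0107] -> [ 0.43   -0.0463  0.1522]
```

Emit:
play_rows(steps=[[[0.001,0,-0.005,0,0,0,0],[0.004,0,-0.0184,0,0,0,0],[0.005,0,-0.0234,0,0,0,0],[0.005,0,-0.0234,0,0,0,0],[0.005,0,-0.0234,0,0,0,0],[0.005,0,-0.0234,0,0,0,0],[0.005,0,-0.0234,0,0,0,0],[0,0,0,0,0,0,0]]])

```text
time_s: 18.0
tool_pos: [0.5199, -0.2864, 0.1565]
tool_rot: [179.9, -12.4, -20.7]
force: [1.1, -0.2, -0.3]
grip_width: 0.0137
grasp_force: 50.0
```

Emit:
play_rows(steps=[[[-0.0141,-0.0193,-0.003,0.0112,0,-0.0527,0],[-0.0141,-0.0193,-0.003,0.0112,0,-0.0527,0],[-0.0141,-0.0193,-0.003,0.0112,0,-0.0527,0],[-0.0141,-0.0193,-0.003,0.0112,0,-0.0527,0],[-0.0141,-0.0193,-0.003,0.0112,0,-0.0527,0],[-0.0141,-0.0193,-0.003,0.0112,0,-0.0527,0],[-0.0141,-0.0193,-0.003,0.0112,0,-0.0527,0],[-0.0141,-0.0193,-0.003,0.0112,0,-0.0527,0],[0,0,0,0,0,0,0],[0,0,0,0,0,0,0]]])

```text
time_s: 19.0
tool_pos: [0.4308, -0.1147, 0.1516]
tool_rot: [180.0, -11.9, 4.0]
force: [-0.5, -0.3, -0.6]
grip_width: 0.0136
grasp_force: 50.0
```

Run:
```python
from h import *
o=get_obs(); print(o["force"],o["wrist_torque"],inrack(grasp()))
Z=.1433+.0089+.0186
s=plan(fromrack(-.188,-.0016,Z),6.5,12,4)
s=plan(fromrack(-.134,-.0016,Z),6.5,12,9,s)
```

```text
[-0.5292563  -0.25550409 -0.55770808] [-0.06452411  0.28672968 -0.00491451] (np.float64(-0.19500203856716988), np.float64(-0.06948642785630871))
4 x [0.0013, -0.0171, 0.0001] [0.0024, 0.0003, -0.0106] -> [ 0.43   -0.0463  0.1522]
9 x [0.0059, -0.0, 0.0012] [0.0, 0.0, 0.0] -> [ 0.4836 -0.04    0.1522]
```

Emit:
play_rows(steps=[[[0.0013,-0.0171,0.0001,0.0024,0.0003,-0.0106,0],[0.0013,-0.0171,0.0001,0.0024,0.0003,-0.0106,0],[0.0013,-0.0171,0.0001,0.0024,0.0003,-0.0106,0],[0.0013,-0.0171,0.0001,0.0024,0.0003,-0.0106,0],[0,0,0,0,0,0,0],[0,0,0,0,0,0,0]]])

```text
time_s: 19.6
tool_pos: [0.4306, -0.0458, 0.1531]
tool_rot: [180.0, -12.1, 6.6]
force: [0.5, -1.0, -1.0]
grip_width: 0.0135
grasp_force: 50.0
```

Run:
```python
from h import *
o=get_obs(); print(o["tool_pos"],o["force"],o["wrist_torque"],inrack(grasp()))
Z=.1433+.0089+.0186
s=plan(fromrack(-.134,-.0016,Z),6.5,12,9)
I=cam("top")[2][170:215,235:290].min(2)
a=cam("top")[2][130:230,215:315,::-1];a=cv2.resize(a,None,fx=4,fy=4,interpolation=cv2.INTER_CUBIC)
c=cam("scene")[2][150:265,200:300,::-1];c=cv2.resize(c,None,fx=4,fy=4,interpolation=cv2.INTER_CUBIC)
a=np.pad(a,((0,60),(0,0),(0,0))); cv2.imwrite("pics/g6.png",np.hstack([a,c]))
```

```text
[ 0.43056144 -0.04576756  0.15306318] [ 0.51440731 -0.95907    -0.95542015] [-0.04565641  0.33159905  0.07406995] (np.float64(-0.18735880156517148), np.float64(-0.00118914852417102))
9 x [0.0058, 0.0, 0.0013] [0.0, -0.0001, 0.0002] -> [ 0.4836 -0.04    0.1522]
```

Emit:
play_rows(steps=[[[0.0058,0,0.0013,0,0,0,0],[0.0058,0,0.0013,0,0,0,0],[0.0058,0,0.0013,0,0,0,0],[0.0058,0,0.0013,0,0,0,0],[0.0058,0,0.0013,0,0,0,0],[0,0,0,0,0,0,0]]])

```text
time_s: 20.3
tool_pos: [0.4608, -0.0426, 0.1527]
tool_rot: [-180.0, -12.1, 6.5]
force: [0.2, 0.3, -0.5]
grip_width: 0.0137
grasp_force: 50.0
```

Emit:
play_rows(steps=[[[0.0058,0,0.0013,0,0,0,0],[0.0058,0,0.0013,0,0,0,0],[0,0,0,0,0,0,0]]])

```text
time_s: 20.6
tool_pos: [0.4726, -0.0412, 0.1527]
tool_rot: [-180.0, -12.1, 6.5]
force: [0.1, 0.1, -0.6]
grip_width: 0.0134
grasp_force: 50.0
```

Emit:
play_rows(steps=[[[0.0058,0,0.0013,0,0,0,0],[0.0058,0,0.0013,0,0,0,0],[0,0,0,0,0,0,0]]])

```text
time_s: 20.9
tool_pos: [0.4845, -0.0399, 0.1526]
tool_rot: [-180.0, -12.1, 6.5]
force: [0.5, -0.8, -1.1]
grip_width: 0.0136
grasp_force: 50.0
```

Entered free; go on to the stops (thick stopped at TCP x ≈ 0.526).

Emit:
play_rows(steps=[[[0.0058,0,0.0012,0,0,0,0],[0.0058,0,0.0012,0,0,0,0],[0.0058,0,0.0012,0,0,0,0],[0,0,0,0,0,0,0]]])

```text
time_s: 21.3
tool_pos: [0.5022, -0.0377, 0.1526]
tool_rot: [-180.0, -12.1, 6.5]
force: [0.1, 0.9, -0.7]
grip_width: 0.0137
grasp_force: 50.0
```

Emit:
play_rows(steps=[[[0.0058,0,0.0012,0,0,0,0],[0.0058,0,0.0012,0,0,0,0],[0.0058,0,0.0012,0,0,0,0],[0,0,0,0,0,0,0]]])

```text
time_s: 21.7
tool_pos: [0.52, -0.0359, 0.1529]
tool_rot: [-180.0, -12.1, 6.5]
force: [0.3, 1.4, -1.4]
grip_width: 0.0133
grasp_force: 50.0
```

Emit:
play_rows(steps=[[[0.002,0,0.0004,0,0,0,0],[0.002,0,0.0004,0,0,0,0],[0,0,0,0,0,0,0]]])

```text
time_s: 22.0
tool_pos: [0.5232, -0.0356, 0.1527]
tool_rot: [-180.0, -12.1, 6.5]
force: [0.4, 1.0, -1.5]
grip_width: 0.0138
grasp_force: 50.0
```

Emit:
play_rows(steps=[[[0.002,0,0.0004,0,0,0,0],[0,0,0,0,0,0,0]]])

```text
time_s: 22.2
tool_pos: [0.525, -0.0354, 0.1527]
tool_rot: [-180.0, -12.0, 6.5]
force: [-1.1, 1.5, -1.7]
grip_width: 0.0136
grasp_force: 50.0
```

Emit:
play_rows(steps=[[[0.002,0,0.0004,0,0,0,0],[0,0,0,0,0,0,0]]])

```text
time_s: 22.4
tool_pos: [0.5258, -0.0351, 0.1521]
tool_rot: [-180.0, -11.9, 6.5]
force: [-3.0, 1.7, -2.1]
grip_width: 0.0136
grasp_force: 50.0
```

Emit:
play_rows(steps=[[[0.002,0,0.0004,0,0,0,0],[0,0,0,0,0,0,0]]])

```text
time_s: 22.6
tool_pos: [0.5261, -0.0349, 0.1513]
tool_rot: [-179.9, -11.6, 6.5]
force: [-10.5, 2.0, 2.9]
grip_width: 0.0136
grasp_force: 50.0
```

Home. Ease off and lower onto the floor.

Emit:
play_rows(steps=[[[-0.0025,0,-0.0002,0,0,0,0],[-0.0002,0,0.001,0,0,0,0],[0,0,0,0,0,0,0]]])

```text
time_s: 22.9
tool_pos: [0.5257, -0.0352, 0.1511]
tool_rot: [-180.0, -11.9, 6.5]
force: [-6.6, 0.4, 1.2]
grip_width: 0.0137
grasp_force: 50.0
```

Emit:
play_rows(steps=[[[-0.0002,0,0.001,0,0,0,0],[0,0,0,0,0,0,0]]])

```text
time_s: 23.1
tool_pos: [0.5258, -0.0352, 0.1504]
tool_rot: [-180.0, -11.9, 6.5]
force: [-7.8, 0.9, 3.0]
grip_width: 0.0138
grasp_force: 50.0
```

Emit:
play_rows(steps=[[[-0.0003,0,0.001,0,0,0,0],[0,0,0,0,0,0,0]]])

```text
time_s: 23.3
tool_pos: [0.5259, -0.0353, 0.1494]
tool_rot: [-180.0, -12.0, 6.5]
force: [-5.9, 1.2, 3.2]
grip_width: 0.0136
grasp_force: 50.0
```

Emit:
play_rows(steps=[[[-0.001,0,0.0005,0,0,0,0],[0,0,0,0,0,0,0]]])

```text
time_s: 23.5
tool_pos: [0.5259, -0.0353, 0.1493]
tool_rot: [-180.0, -12.1, 6.5]
force: [-6.3, 1.1, 3.6]
grip_width: 0.0137
grasp_force: 50.0
```

Emit:
play_rows(steps=[[[-0.0003,0,0,0,0,0,0.034],[0,0,0,0,0,0,0.034],[0,0,0,0,0,0,0.034],[0,0,0,0,0,0,0.034]]])

```text
time_s: 23.9
tool_pos: [0.5259, -0.0355, 0.1488]
tool_rot: [-180.0, -12.1, 6.5]
force: [-0.9, -0.3, 0.2]
grip_width: 0.0322
grasp_force: 0.0
```

Run:
```python
from h import *
np.set_printoptions(precision=4,suppress=True)
saved("top");saved("scene")
# handle top centre: triangulate brown blob of the first pictures (keeper still untouched) in the current frames
CAM.clear(); T=cam("top");S=cam("scene")
def brown(c,b):
    I=cam(c)[2][b[1]:b[3],b[0]:b[2]].astype(int); m=(I[...,0]-I[...,2]>45)&(I[...,0]<190); v,u=np.nonzero(m); print(c,u.min()+b[0],u.max()+b[0],v.min()+b[1],v.max()+b[1],m.sum()); return np.array([u.mean()+b[0],v.mean()+b[1]])
t=brown("top",(230,155,255,180)); s=brown("scene",(255,175,285,205)); print(t,s)
f=lambda P:np.r_[proj("top",P)[0]-t,proj("scene",P)[0]-s]
r=least_squares(f,[.6,.03,.2],x_scale=.01); print(r.x,r.fun,inrack(r.x))
for z in (.19,.2,.21,.22,.23): P=back("top",t,z);print(z,P,inrack(P),proj("scene",P))
print(get_obs()["tool_pos"],get_obs()["grip_width"])
```

```text
top 239 243 165 173 38
scene 266 272 184 189 26
[240.7368 169.0526] [268.8462 186.5769]
[0.595  0.0388 0.2212] [-0.0747 -0.0566 -0.1045  0.0091] (np.float64(-0.010302899054539202), np.float64(0.06392353850809333))
0.19 [0.5984 0.0394 0.19  ] (np.float64(-0.006831271761347724), np.float64(0.06415089860483919)) [[269.2907 193.8659]]
0.2 [0.5973 0.0392 0.2   ] (np.float64(-0.00800732411172777), np.float64(0.06401592441138342)) [[269.0896 191.5531]]
0.21 [0.5961 0.0389 0.21  ] (np.float64(-0.009183376462107927), np.float64(0.06388095021792764)) [[268.8866 189.218 ]]
0.22 [0.595  0.0386 0.22  ] (np.float64(-0.01035942881248808), np.float64(0.06374597602447189)) [[268.6816 186.8605]]
0.23 [0.5938 0.0384 0.23  ] (np.float64(-0.011535481162868125), np.float64(0.06361100183101612)) [[268.4746 184.4802]]
[ 0.5256 -0.0354  0.1487] 0.033380135739289836
```

Run:
```python
from h import *
g=grasp()
s=plan([g[0],g[1],.305],6.5,12,7)
s=plan([.5947,.0387,.265],6.5,0,5,s)
s=plan([.5947,.0387,.214],6.5,0,4,s)
```

```text
7 x [0.0041, -0.0, -0.0192] [-0.0, -0.0002, -0.0] -> [ 0.5256 -0.0354  0.2864]
5 x [0.0143, -0.0132, 0.01] [-0.0, -0.0419, 0.0] -> [0.5947 0.0387 0.246 ]
4 x [0.0, -0.0, 0.0128] [0.0, 0.0, 0.0] -> [0.5947 0.0387 0.195 ]
```

Emit:
play_rows(steps=[[[0.0021,0,-0.01,0,0,0,0.036],[0.0041,0,-0.0192,0,0,0,0.036],[0.0041,0,-0.0192,0,0,0,0.036],[0.0041,0,-0.0192,0,0,0,0.036],[0.0041,0,-0.0192,0,0,0,0.036],[0.0041,0,-0.0192,0,0,0,0.036],[0.0041,0,-0.0192,0,0,0,0.036],[0.0021,0,-0.0095,0,0,0,0.036]]])

```text
time_s: 24.8
tool_pos: [0.5264, -0.0354, 0.2893]
tool_rot: [180.0, -12.3, 6.5]
force: [0.2, 0.6, -0.6]
grip_width: 0.0362
grasp_force: 0.0
```

Emit:
play_rows(steps=[[[0.0143,-0.0132,0.01,0,-0.0419,0,0.05],[0.0143,-0.0132,0.01,0,-0.0419,0,0.05],[0.0143,-0.0132,0.01,0,-0.0419,0,0.05],[0.0143,-0.0132,0.01,0,-0.0419,0,0.05],[0.0143,-0.0132,0.01,0,-0.0419,0,0.05],[0,0,0,0,0,0,0.05],[0,0,0,0,0,0,0.05]]])

```text
time_s: 25.5
tool_pos: [0.5944, 0.0392, 0.245]
tool_rot: [-180.0, 0.1, 6.6]
force: [-0.2, -0.1, -0.4]
grip_width: 0.0497
grasp_force: 0.0
```

Run:
```python
from h import *
o=get_obs(); print(o["tool_pos"],o["tool_rot"],o["force"])
s=plan([.5947,.0387,.214],6.5,0,4)
a=cam("top")[2][130:230,215:315,::-1];a=cv2.resize(a,None,fx=4,fy=4,interpolation=cv2.INTER_CUBIC)
c=cam("scene")[2][150:265,200:300,::-1];c=cv2.resize(c,None,fx=4,fy=4,interpolation=cv2.INTER_CUBIC)
a=np.pad(a,((0,60),(0,0),(0,0))); cv2.imwrite("pics/g7.png",np.hstack([a,c]))
```

```text
[0.59442262 0.03916819 0.24499334] [-1.79966883e+02  5.50682316e-02  6.55581770e+00] [-0.1798371  -0.09228191 -0.40326726]
4 x [0.0001, 0.0001, 0.0125] [-0.0001, 0.0002, 0.0002] -> [0.5947 0.0387 0.195 ]
```

View pics/g7.png

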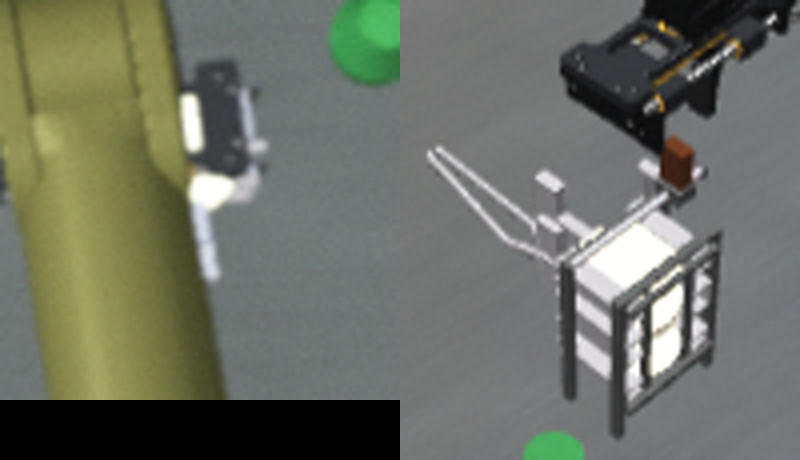

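Emit:
play_rows(steps=[[[0,0,0.0125,0,0,0,0.05],[0,0,0.0125,0,0,0,0.05],[0,0,0.0125,0,0,0,0.05],[0,0,0.0125,0,0,0,0.05],[0,0,0,0,0,0,0.05]]])

```text
time_s: 26.1
tool_pos: [0.5929, 0.0387, 0.193]
tool_rot: [-180.0, 0.2, 6.5]
force: [0.4, 0.0, -0.1]
grip_width: 0.0498
grasp_force: 0.0
```

Emit:
play_rows(steps=[[[0,0,0,0,0,0,0],[0,0,0,0,0,0,0],[0,0,0,0,0,0,0],[0,0,0,0,0,0,0],[0,0,0,0,0,0,0]]], force=15)

```text
time_s: 26.6
tool_pos: [0.5948, 0.039, 0.1962]
tool_rot: [-180.0, -0.1, 6.5]
force: [-0.5, -0.1, -1.0]
grip_width: 0.0177
grasp_force: 0.0
```

Emit:
play_rows(steps=[[[0,0,0,0,0,0,0],[0,0,0,0,0,0,0],[0,0,0,0,0,0,0]]], force=30)

```text
time_s: 26.9
tool_pos: [0.5948, 0.0389, 0.1962]
tool_rot: [-180.0, -0.1, 6.5]
force: [0.2, 0.4, 1.7]
grip_width: 0.016
grasp_force: 30.0
```

Emit:
play_rows(steps=[[[0,0.004,0,0,0,0,0],[0,0.004,0,0,0,0,0],[0,0.004,0,0,0,0,0],[0,0.004,0,0,0,0,0],[0,0.004,0,0,0,0,0],[0,0.004,0,0,0,0,0],[0,0,0,0,0,0,0]]])

```text
time_s: 27.6
tool_pos: [0.5973, 0.0137, 0.1962]
tool_rot: [180.0, -0.0, 6.4]
force: [-3.0, 0.3, 4.5]
grip_width: 0.0159
grasp_force: 30.0
```

Emit:
play_rows(steps=[[[0,0.004,0,0,0,0,0],[0,0.004,0,0,0,0,0],[0,0,0,0,0,0,0]]])

```text
time_s: 27.9
tool_pos: [0.5981, 0.0057, 0.1962]
tool_rot: [180.0, -0.0, 6.4]
force: [-3.1, 0.8, 5.3]
grip_width: 0.0156
grasp_force: 30.0
```

Emit:
play_rows(steps=[[[0,0.002,0,0,0,0,0],[0,0,0,0,0,0,0]]])

```text
time_s: 28.1
tool_pos: [0.5982, 0.0044, 0.1962]
tool_rot: [180.0, -0.0, 6.5]
force: [-4.0, 1.3, 5.2]
grip_width: 0.016
grasp_force: 30.0
```

Emit:
play_rows(steps=[[[0,0.002,0,0,0,0,0],[0,0,0,0,0,0,0]]])

```text
time_s: 28.3
tool_pos: [0.5982, 0.0044, 0.1962]
tool_rot: [-179.9, 0.0, 6.6]
force: [-4.2, 4.3, 5.3]
grip_width: 0.0159
grasp_force: 30.0
```

Emit:
play_rows(steps=[[[0,0.002,0,0,0,0,0],[0,0,0,0,0,0,0]]])

```text
time_s: 28.5
tool_pos: [0.5982, 0.0043, 0.1962]
tool_rot: [-179.7, 0.0, 6.6]
force: [-4.4, 7.8, 5.5]
grip_width: 0.0159
grasp_force: 30.1
```

Emit:
play_rows(steps=[[[0,0.002,0,0,0,0,0],[0,0.002,0,0,0,0,0],[0,0,0,0,0,0,0]]])

```text
time_s: 28.8
tool_pos: [0.5982, 0.0043, 0.1962]
tool_rot: [-179.5, 0.0, 6.8]
force: [-6.8, 12.6, 5.9]
grip_width: 0.0162
grasp_force: 30.2
```

Emit:
play_rows(steps=[[[0,-0.004,0,0,0,0,0],[0,-0.0035,0,0,0,0,0],[0,0,0,0,0,0,0],[0,0,0,0,0,0,0.036],[0,0,0,0,0,0,0.036],[0,0,0,0,0,0,0.036],[0,0,0,0,0,0,0.036]]])

```text
time_s: 29.5
tool_pos: [0.5985, 0.0041, 0.1954]
tool_rot: [180.0, -0.0, 6.5]
force: [-1.1, -1.0, 0.2]
grip_width: 0.0349
grasp_force: 0.0
```

Emit:
play_rows(steps=[[[0,0,-0.01,0,0,0,0.036],[0,0,-0.03,0,0,0,0.036],[0,0,-0.03,0,0,0,0.036],[0,0,-0.03,0,0,0,0.036],[0,-0.04,-0.02,0,0,0,0.036],[0,-0.04,0,0,0,0,0.036],[0,-0.04,0,0,0,0,0.036],[0,-0.04,0,0,0,0,0.036],[0,-0.04,0,0,0,0,0.036],[0,-0.02,0,0,0,0,0.036],[0,0,0,0,0,0,0.036]]])

```text
time_s: 30.6
tool_pos: [0.5719, 0.2281, 0.3167]
tool_rot: [-179.8, -0.1, 6.9]
force: [-0.4, -0.1, -0.7]
grip_width: 0.0358
grasp_force: 0.0
```

Run:
```python
from h import *
np.set_printoptions(precision=4,suppress=True)
o=get_obs(); print(o["tool_pos"],o["time_s"])
def brown(c,b):
    I=cam(c)[2][b[1]:b[3],b[0]:b[2]].astype(int); m=(I[...,0]-I[...,2]>45)&(I[...,0]<190); v,u=np.nonzero(m); return np.array([u.mean()+b[0],v.mean()+b[1]]),m.sum()
t,n=brown("top",(230,155,280,180)); P=back("top",t,.221); print(t,n,P,inrack(P))
I=cam("top")[2]; cv2.imwrite("pics/f_top.png",I[...,::-1]); cv2.imwrite("pics/f_sc.png",cam("scene")[2][...,::-1])
for n in ("thick_plate_lug","thin_plate","stored_plate"):
  for c in ("top","scene"):
    for s in silhouettes(c,n)[:1]: print(n,c,s["p"],s["extent"])
# lug edges, top view: bright profile rows
for v in (188,192,196,200,204): print(v,I[v,255:275].min(1))
for z in (.087,.123+.0,.178): print(proj("top",fromrack(-.103,-.0016,z+.0)))
```

```text
[0.5719 0.2281 0.3167] 30.6
[252.4516 167.6129] 31 [0.5985 0.0046 0.221 ] (np.float64(-0.01080968911120855), np.float64(0.02951905758849303))
thick_plate_lug scene 0.7 [236.2, 215.6, 267.5, 244.8]
thin_plate top 0.81 [253.1, 154.3, 271.9, 197.6]
stored_plate scene 0.54 [235.1, 213.9, 268.2, 244.4]
188 [114 114 114 112 110 127 163 198 209 215 215 206 170 127 113 107 111 112
 109 108]
192 [117 113 112 114 113 119 139 166 193 207 217 218 212 180 123 110 114 111
 114 111]
196 [111 113 111 112 112 114 124 166 188 199 215 220 215 196 158 119 109 107
 114 108]
200 [113 113 113 110 112 114 116 126 136 135 119 123 135 134 124 115 111 111
 110 109]
204 [110 111 113 112 112 110 111 108 109 113 110 109 106 107 110 111 109 109
 111 108]
[[265.8953 199.6145]]
[[266.2572 199.1381]]
[[266.8504 198.3573]]
```

```bash
python3 -c "
from cell import sign_off; print(sign_off())"
```

```text
the job is handed in; nothing more can be done
None
```

I put the thick plate home in the middle slot and the thin plate home in the top slot. The keeper moved 34.6 mm and stopped dead, holding against a 12.6 N push. The arm was clear of everything and I handed the job in at about 31 s of the 72 s, but the hand-in gave no verdict.

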